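# Draw out the scent carrier and load the sample

### The arm

A 6-joint arm with a two-finger parallel gripper is mounted at the origin on the work surface. World frame = base frame: x ahead of the robot, y to its left, z up, the work surface at z = 0. Lengths are in m, angles in rad, forces in N, time in s.
With the tool pointing down it reaches from about 0.375 to 0.9 m from the base axis. Payload 3.1 kg.
Tool frame: the origin (TCP) lies at the centre of the arm's flange, where the gripper is bolted on; the fingertips stand robot.tip_extent ahead of it and the grasp point (between the pads) lies 164 mm ahead of it (robot.tip_extent is the distance from the TCP to the fingertips, in m); z points along the fingers, y is the line along which they close (so a half turn about z gives the same grasp; the last joint's range is limited). The gripper opens to 87 mm and grips with 3 to 60 N. Pads are 19 mm wide; open, the fingers measure 117 mm over their backs; the gripper's body (75 mm by 190 mm) begins 51 mm behind the grasp point.
Start: joints at [1.089, 0.527, 1.433, -0, 1.181, -0.178], TCP at [0.187, 0.596, 0.405] pointing down, gripper open.
Joint ranges: [-3.08, 3.08], [-0.75, 2.2], [0.22, 2.44], [-1.43, 4.57], [0, 2.65], [-2.85, 2.85]. Speed limits (rad/s): [2.79, 2.79, 3.14, 3.14, 3.14, 3.14].

### API

Orientations are given as a unit quaternion [x, y, z, w].
In Python, from rig import get_obs, camera, hand_in, cut_out, robot gives the robot as it stands.
- The arm moves only by the tool step_arm, never from a script. Its argument "rows" is a list of rows, each a list of 6 numbers: the shift along the world's x, y, z in m, then the turn, a rotation vector about the world's x, y, z in degrees. A call has 1 to 12 rows; each row shifts and turns the commanded pose from where the row before left it; what a row does not reach is not made up. A row lasts 1/8 s, in which the tool goes at most 62.5 mm and 10.7 degrees, less where a joint would pass 70% of its speed; a pose out of reach is approached as far as the arm can. A call is refused whole if a number of a shift passes 0.0625 or a number of a turn 10.7, either way. A call with a gripper value outside its range is refused whole. "jaw" is the finger opening in m, from 0 to 0.087, set as the call begins (left out, the last holds). The fingers move at their own pace and stop on an object; "squeeze" is the grip in N (left out, the last holds). Time passes only in rows, so rows that do not move let the fingers close. It gives the time, the measured TCP pose, the force, the opening and the grip force at its end, in the units of the state.
- get_obs(): the state, without advancing time (a new reading comes with each control period).
- camera(name): name is "side" or "top"; returns a dict with "pixels" (384x512x3 uint8, blue, green, red), "depth" (384x512 float32, m along the optical axis (not along the pixel's ray), 0 where there is no reading), "fov_y" (degrees; the focal length in pixels is half the picture's height over the tangent of half this angle, whatever the lens; pixels are square), "cx", "cy" (the principal point, pixels), "k1" (the pictures are not rectified: a ray, as slopes to the right and down, at radius r is drawn at 1 + k1 r^2 times it, then the intrinsics apply), "extrinsics" (4x4, takes a point from camera to world coordinates). Camera axes: x right, y up, looking along -z (the intrinsics and any distortion apply to the point x, -y, -z); pixel columns grow to the right and rows downward; lengths in m; the calibration is good to about 2 mm. A picture is of the moment at which its call begins.
- hand_in(): hands the job in; it is judged then, once.
Trained networks look in the newest picture that a camera, given by its name, has taken for a name from the list of things; names that differ only in an ending like _2 or _b are one class to them, and where a whole thing is asked for, a point or a joint stands for the part that bears it (a point fixed in the world has none). Each returns a list of dicts, best first, with "confidence" (0 to 1); they miss things now and then, are a little off and sometimes report something else, mostly with a low value. They report only what shows in the picture. A call takes as long as a camera call. They do not tell look-alikes from the thing itself.
- cut_out(label, camera): "region" (384x512 bool, what is visible of it) and "extent" ([centre column, centre row, width, height] in pixels, round what is visible of it).
The state is a dict: "time": time; "q": joint angles; "joint_velocities": joint speeds; "joint_torque": joint torques, N m; "position": TCP position; "tool_rot": TCP orientation; "ft_force": force on the tool from outside, world axes, zero at the start; "moment": the same for the moment, N m; "grip_width": finger opening in m; "grip_force": force on a finger pad.
Only numpy, scipy, OpenCV 4.12 (cv2) and the standard library are available. Lean on these libraries where they do the work, as an engineer would, in place of code of your own. Each camera call takes 0.05 s, during which the arm holds its last target. There are 200 camera calls.

### The job

The black sample carrier is parked under the low bottle riser: press the fingertips on its glass front plate, gently so that the glass does not crack, and draw it towards the arm until it rests fully against the orange front stop. Then lower the blue-capped sample bottle upright into the carrier's round well without dropping it, let it go, and leave the other bottles and things as they are.

Things in the scene. Friction and masses are not known exactly. Their poses are not given: they have to be found in the camera images.
- bay: fixed parking bay: a straight channel with a felt floor, 100 mm wide between aluminium side walls 34 mm high and 8 mm thick, with a stop bar across its front end and a riser over its rear half. Origin on the table, at the middle of the stop bar's inner face; x points along the channel away from the arm (draw the carrier along -x), y to its left, z up
- stop (a point): middle of the top edge of the orange stop bar's inner face; the bar is 18 mm high above the table, 8 mm thick, 100 mm wide. The felt bed behind it stands on rubber feet (they give 1 mm at 20 N) and is not level: it rises or falls evenly towards the stop, by up to 5 mm in 160 mm, differently every time, so the glass climbs or sinks by up to 3 mm as it is drawn
- riser (a point): middle of the front edge of the grey riser board's top, 135 mm behind the stop along the bay's x; the board is 150 mm wide, its underside 46 mm and its top 58 mm above the table; stock bottles stand fixed on it from 80 mm behind this edge, up to 113 mm above the table
- carrier: loose black slab, about 0.5 kg (varies), 150 mm long (x), 96 wide (y), 18 high, on the felt with 2 mm play each side. Origin at the centre of its underside, x along the bay's x. Home, against the stop, it lies at x = 75 mm in the bay; it starts 70 to 100 mm further in (front 35 to 65 mm in view). Felt drag grows with load; under about 9 N of press the fingers may slip
- glass (a point): centre of the upper face of the greenish glass plate on the carrier's front (60 mm in x by 96 mm); the front edge is 30 mm from it along -x, the face is the carrier's top, some 27 mm above the table. The glass cracks when the fingers load it with more than 25 N, even for a moment: touch down slowly, 10 mm/s or less, and keep the press near 10 to 15 N
- well (a point): centre of the floor of the carrier's round well, 32 mm in diameter and 14 mm deep, floor 4 mm above the carrier's underside; it lies on the carrier's centre line, 95 mm behind its front edge, hidden under the riser until the carrier is drawn out
- blue_bottle: amber glass sample bottle with a blue cap, 60 g, standing loose on the table, 66 mm high: straight body 28 mm in diameter up to 41 mm, shoulder, narrow cap 15 mm in diameter from 50 to 66 mm. Origin at the centre of its underside, z up along its axis
- white_bottle: the same bottle with a white cap; a bystander
- red_bottle: the same bottle with a red cap; a bystander
- spray: clear spray bottle with an orange trigger, 72 mm in diameter, 193 mm high, loose; a bystander; origin under its centre
- tall_bottle: tall clear glass bottle with a black cap, 64 mm in diameter, 220 mm high, loose; a bystander; origin under its centre
- jar: amber jar with a white cap, 60 mm in diameter, 70 mm high, loose; a bystander; origin under its centre
Mind the look-alikes: they are no part of the job. There is more than one size of the carrier; the job needs the middle-sized.

How it is judged:
On the way, in this order (a step that is already met when the one before it is completed fails the run):
1. the carrier is drawn out and rests against the orange front stop (x of carrier in the frame of bay below 0.079 m and linear speed of carrier below 0.02 m/s), for 0.2 s.
2. the blue-capped bottle stands in the well (horizontal distance between blue_bottle and well below 0.005 m and z of blue_bottle in the frame of well below 0.003 m), for 0.2 s.
At the end, for the whole second after the job is handed in: The carrier lies flat on the felt with its front edge within 4 mm of the orange stop, and the blue-capped bottle stands in its well, foot within 3 mm of the well's floor and 5 mm of its centre, within 0.1 rad of upright; both at rest and released (all of step 1 and all of step 2 and x of carrier in the frame of bay above 0.07 m and z of carrier in the frame of bay below 0.015 m and angle between blue_bottle's own z axis and vertical below 0.1 rad and linear speed of blue_bottle below 0.02 m/s); the robot touches nothing.
It fails at once if the fingers load the carrier's glass with more than 25 N (contact force between the fingers and carrier above 25 N).
It fails at once if another bottle or thing is moved more than 25 mm (distance of any of white_bottle, red_bottle, spray, tall_bottle, jar from where it was at the start of the episode above 0.025 m).
It fails at once if the bottle is dropped into the well (horizontal distance between blue_bottle and well below 0.015 m and linear speed of blue_bottle above 0.45 m/s and contact force between the fingers and blue_bottle below 0.1 N).
It also fails if it takes over 70 s, if anything falls off the work surface, if the arm or the gripper's body presses on something with over 40 N, if the wrist force passes 120 N, or if a joint passes its speed limit or range.

## Working session

There is one attempt and no reset: what is moved stays moved. The work goes in short steps, Python scripts to look and compute and a tool call to move; the robot and the scene stay as the last step left them, time stands still between calls to the robot, and variables do not carry over. Pictures are saved under pics/ and viewed, at most 10 in all, crops included, and the job is handed in when it is done.

Besides the shell and the picture viewer there is one more tool, called after "Emit:" by a JSON object that holds its "op" and its "data". step_arm: Moves the arm, as the interface text tells. Its arguments: {"type":"object","properties":{"rows":{"type":"array"},"jaw":{"type":"number"},"squeeze":{"type":"number"}},"required":["rows"]}

```bash
mkdir -p pics; cat > h.py <<'E'
import numpy as np, cv2
from rig import get_obs, camera, cut_out, robot
def K(c):
    f=192/np.tan(np.radians(c["fov_y"])/2); return f
def w(c,u,v,d=None,z=None):
    """pixel(s)->world with depth d or on plane z"""
    f=K(c);u=np.atleast_1d(u).astype(float);v=np.atleast_1d(v).astype(float)
    a=np.stack([(u-c["cx"])/f,(v-c["cy"])/f],1);s=a.copy()
    for _ in range(20): s=a/(1+c["k1"]*(s**2).sum(1,keepdims=True))
    ray=np.c_[s[:,0],-s[:,1],-np.ones(len(s))]
    E=np.array(c["extrinsics"]);R,t=E[:3,:3],E[:3,3]
    r=ray@R.T
    k=np.atleast_1d(d) if d is not None else (z-t[2])/r[:,2]
    return t+r*np.asarray(k).reshape(-1,1)
def px(c,P):
    E=np.array(c["extrinsics"]);p=(np.asarray(P)-E[:3,3])@E[:3,:3]
    s=np.array([p[0]/-p[2],-p[1]/-p[2]]);s=s*(1+c["k1"]*(s@s))
    return s*K(c)+[c["cx"],c["cy"]]
E
python3 - <<'E'
from h import *
np.set_printoptions(precision=4,suppress=True)
o=get_obs();print(o,robot.tip_extent)
for n in("top","side"):
    c=camera(n);cv2.imwrite(f"pics/{n}0.png",c["pixels"]);print(n,c["fov_y"],c["cx"],c["cy"],c["k1"],np.array(c["extrinsics"]).tolist())
    for l in["bay","stop","riser","carrier","glass","well","blue_bottle","white_bottle","red_bottle","spray","tall_bottle","jar"]:
        try:
            for r in cut_out(l,n):
                m=r["region"]&(c["depth"]>0);v,u=np.nonzero(m)
                p=w(c,u,v,d=c["depth"][m]) if len(u) else np.zeros((1,3))
                print(l,round(r["confidence"],2),np.round(r["extent"]),np.median(p,0),p[:,2].max())
        except Exception as e: print(l,e)
E
```

```text
{'time': 0.0, 'q': array([ 1.0885,  0.5285,  1.4339,  0.    ,  1.1814, -0.1785]), 'joint_velocities': array([-0.001 , -0.0011,  0.0004,  0.0004,  0.0011, -0.0009]), 'joint_torque': array([  0.0004, -44.0046, -17.6588,   0.0633,   0.0584,  -0.0002]), 'position': array([0.1868, 0.5961, 0.4038]), 'tool_rot': array([ 0.1513,  0.9885, -0.001 , -0.0004]), 'ft_force': array([-1.1085,  1.1772, -0.6327]), 'moment': array([-0.0072, -0.0246,  0.0037]), 'grip_force': 0.0, 'grip_width': 0.08665472461531552} 0.1822
top 49.614633144369805 256.9918874456241 187.21456534958455 -0.11553383594167715 [[0.0021398624907843977, 0.9939681602778986, -0.10964815248005907, 0.3588901579343199], [-0.9998883774105721, 0.0037480960011148936, 0.014463211801669802, -0.019086686692177238], [0.014786943828055465, 0.10960496398492262, 0.9938652313880841, 1.0874685436747507], [0.0, 0.0, 0.0, 1.0]]
bay 0.83 [283. 124.  75. 130.] [ 0.6612 -0.0994  0.0564] 0.11664347402921427
stop 0.67 [287. 128.  71. 126.] [ 0.665  -0.0993  0.0567] 0.11664347402921427
riser 0.75 [286. 128.  74. 126.] [ 0.6619 -0.0988  0.0565] 0.1166434740
[... 2322 characters left out ...]
lass 0.72 [210. 184.  64.  65.] [ 0.6966 -0.0609  0.056 ] 0.11429914822729115
well 0.93 [177. 226.  42.  27.] [0.6761 0.1071 0.011 ] 0.014604932960516903
well 0.72 [227. 198.  24.  22.] [ 0.605  -0.0868  0.0237] 0.48445595333101854
well 0.58 [287. 333. 124.  64.] [0.2969 0.3736 0.0255] 0.3580741962750184
well 0.18 [177. 288.  13.  27.] [0.5175 0.347  0.0396] 0.06772151633817536
blue_bottle 0.67 [180. 253.  14.  24.] [0.5792 0.2356 0.0312] 0.06636093466297677
white_bottle 0.62 [232. 259.  13.  27.] [0.4409 0.2121 0.0318] 0.06647939450880946
red_bottle 0.83 [174. 286.  19.  26.] [0.5184 0.3463 0.0364] 0.06772151633817536
jar 0.44 [176. 288.  14.  26.] [0.5174 0.3464 0.0381] 0.06772151633817536
```

```bash
python3 - <<'E'
import cv2,numpy as np
t=cv2.imread("pics/top0.png");s=cv2.imread("pics/side0.png")
a=cv2.resize(t[90:240,110:320],None,fx=3.8,fy=3.8,interpolation=cv2.INTER_CUBIC)
cv2.imwrite("pics/tc.png",a[:570])
cv2.imwrite("pics/sf.png",cv2.resize(s[130:310,130:350],None,fx=3.3,fy=3.3,interpolation=cv2.INTER_CUBIC))
E
```

```text
(no output)
```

View pics/top0.png

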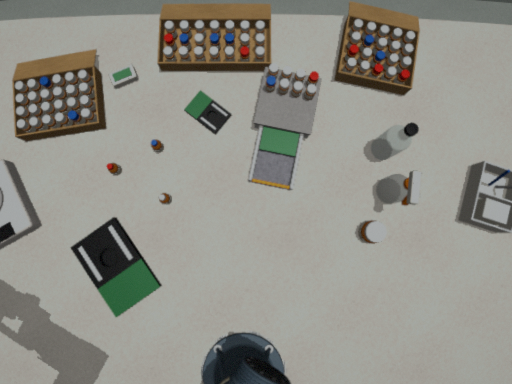

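View pics/tc.png

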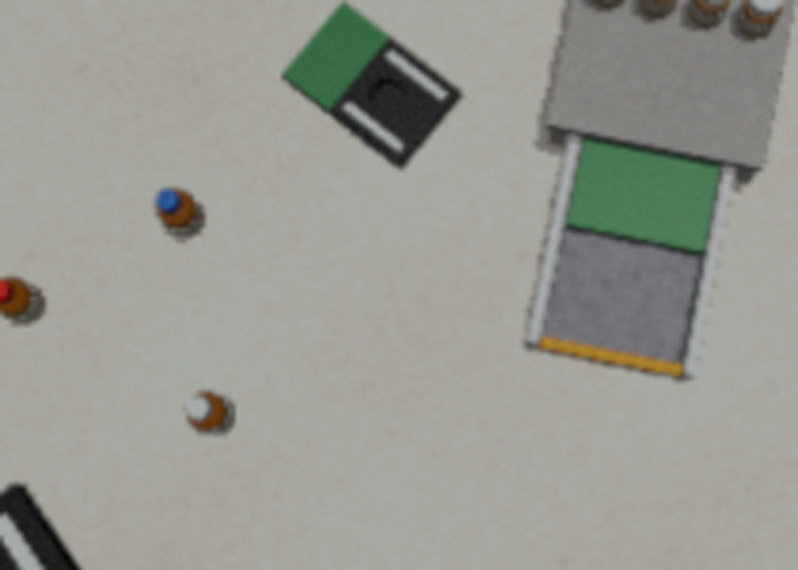

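View pics/sf.png

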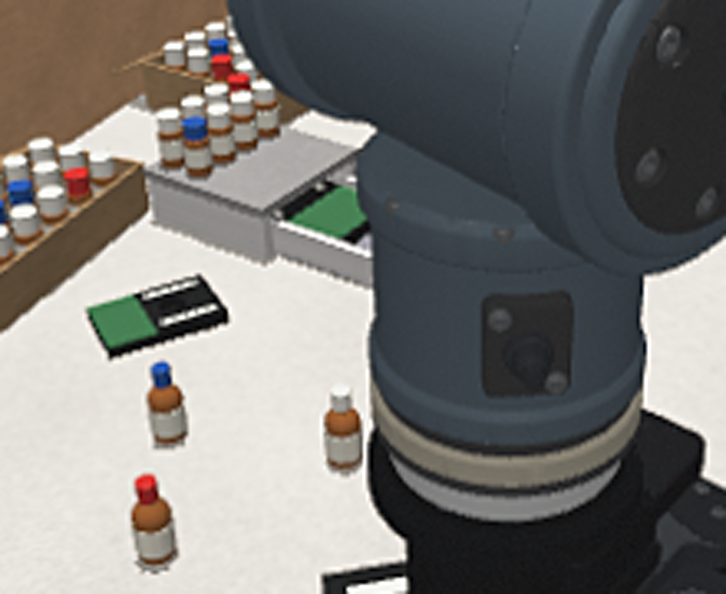

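The top view shows the middle-sized carrier in the bay, with glass at (279,143), stop at (272,183) and riser edge near (282,127).

Possible mix-ups:
- **Carrier:** the small one at (208,112) and the large one at (115,265). I choose the one in the bay.
- **Blue bottle:** the loose one at (156,145). The red bottle (112,168), the white one (165,199), the crate caps and the blue cap on the riser (271,82) are not it.

The close crops confirm both choices.

```bash
cat > m.py <<'E'
from h import *
np.set_printoptions(precision=4,suppress=True)
c=camera("top");im=c["pixels"];hsv=cv2.cvtColor(im,cv2.COLOR_BGR2HSV);H,S,V=cv2.split(hsv)
def reg(m,x0,y0,x1,y1):
    k=np.zeros_like(m);k[y0:y1,x0:x1]=1;m=(m&k).astype(np.uint8)
    n,l,st,ce=cv2.connectedComponentsWithStats(m);i=1+np.argmax(st[1:,4]);return l==i
def rect(m,z,name):
    v,u=np.nonzero(m);p=w(c,u,v,z=z);r=cv2.minAreaRect(p[:,:2].astype(np.float32)*1000)
    d=c["depth"][m];pz=w(c,u,v,d=d)[:,2];print(name,m.sum(),"mm centre/size/ang",np.round(r[0],1),np.round(r[1],1),round(r[2],2),"z",np.median(pz[d>0]))
    v=None;q=p[:,:2].mean(0);ev=np.linalg.eigh(np.cov(p[:,:2].T));print("  mean",q,"axes",ev[1].T.tolist());return p
rect(reg((H>12)&(H<26)&(S>150)&(V>110),240,165,310,200),0.018,"stop")
rect(reg((H>55)&(H<85)&(S>90),245,115,310,165),0.026,"glass")
b=reg((H>100)&(H<125)&(S>120),145,130,170,160);rect(b,0.066,"bluecap")
for n in("top","side"):
    c2=camera(n);c=c2
    for r in cut_out("blue_bottle",n)[:2]: print(n,r["confidence"],r["extent"])
c=c2;H,S,V=cv2.split(cv2.cvtColor(c["pixels"],cv2.COLOR_BGR2HSV))
b2=reg((H>100)&(H<125)&(S>120),165,235,195,262);rect(b2,0.06,"cap side")
v,u=np.nonzero(b2);print(u.min(),u.max(),v.min(),v.max())
E
python3 m.py
python3 - <<'E'
from h import *
c=camera("top")
# bottle points by depth
v,u=np.mgrid[125:165,140:175];v=v.ravel();u=u.ravel();d=c["depth"][v,u];p=w(c,u,v,d=d)
for lo,hi in((.06,.075),(.03,.047)):
    k=(p[:,2]>lo)&(p[:,2]<hi);q=p[k];print(lo,k.sum(),q.min(0),q.max(0),q.mean(0))
# transects along stop: riser front edge & heights
v,u=np.mgrid[60:200,235:330];v=v.ravel();u=u.ravel();d=c["depth"][v,u];p=w(c,u,v,d=d)
k=(p[:,2]>.052)&(p[:,2]<.064);r=cv2.minAreaRect((p[k,:2]*1000).astype(np.float32));print("riser",r,cv2.boxPoints(r))
E
```

```text
stop 101 mm centre/size/ang [487.1 -68.7] [95.7  7. ] 78.37 z 0.01726448250444701
  mean [ 0.487  -0.0688] axes [[-0.9798549182260963, 0.19971063874548628], [0.19971063874548628, 0.9798549182260963]]
glass 828 mm centre/size/ang [598.  -91.5] [92.9 62.7] 78.37 z 0.024153979599598197
  mean [ 0.5977 -0.0915] axes [[-0.9809268532859919, 0.19437723246934585], [0.19437723246934585, 0.9809268532859919]]
bluecap 23 mm centre/size/ang [583.8 225.5] [13.  10.2] 2.01 z 0.06566093713275878
  mean [0.5836 0.2257] axes [[0.5236573999242136, -0.8519289451031773], [-0.8519289451031773, -0.5236573999242136]]
top 0.3 [285.8, 126.2, 71.6, 127.0]
side 0.64 [180.2, 254.0, 11.2, 26.6]
cap side 32 mm centre/size/ang [582.5 230.2] [10.7 27.2] 40.82 z 0.0631480494824454
  mean [0.5824 0.2303] axes [[-0.7674482930869141, -0.641110846451674], [-0.641110846451674, 0.7674482930869141]]
176 181 240 246
0.06 30 [0.57826738 0.2208753  0.06122879] [0.59227461 0.23617901 0.06904906] [0.58520812 0.22804332 0.06511198]
0.03 59 [0.57121436 0.21432188 0.03193385] [0.59958346 0.23928892 0.04697161] [0.58176616 0.22362307 0.04055542]
riser ((716.5833129882812, -75.22369384765625), (228.81138610839844, 176.82534790039062), 78.40680694580078) [[ 606.9832   -169.52786 ]
 [ 780.2011   -205.06296 ]
 [ 826.1834     19.080475]
 [ 652.9655     54.61557 ]]
```

Emit:
{"op": "step_arm", "data": {"rows": [[0.03,-0.05,0,0,0,1],[0.03,-0.05,0,0,0,1],[0.03,-0.05,0,0,0,1],[0.03,-0.05,0,0,0,1],[0.03,-0.05,0,0,0,1],[0.03,-0.05,0,0,0,1],[0.03,-0.05,0,0,0,0],[0.03,-0.05,0,0,0,0],[0.03,-0.05,0,0,0,0],[0.03,-0.05,0,0,0,0],[0.03,-0.05,0,0,0,0],[0.03,-0.05,0,0,0,0]], "jaw": 0, "squeeze": 5}}

```text
time: 3.1
position: [0.5478, -0.0055, 0.405]
tool_rot: [0.1, 0.995, 0.0, 0.0]
ft_force: [0.1, 0.1, 0.0]
grip_width: 0.0005
grip_force: 0.0
```

Emit:
{"op": "step_arm", "data": {"rows": [[0.02,-0.043,-0.02,0,0,0],[0.02,-0.043,-0.04,0,0,0],[0,0,-0.04,0,0,0],[0,0,-0.04,0,0,0],[0,0,0,0,0,0],[0,0,0,0,0,0]]}}

```text
time: 3.85
position: [0.5876, -0.0897, 0.2659]
tool_rot: [0.099, 0.995, -0.0, 0.001]
ft_force: [0.4, 0.2, 1.3]
grip_width: 0.0005
grip_force: 0.0
```

```bash
python3 - <<'E'
from h import *
print(get_obs(),robot.tip_extent)
E
python3 m.py
```

```text
{'time': 3.85, 'q': array([-3.39380546e-01,  6.72127830e-01,  1.62357131e+00, -4.27840113e-06,
        8.43796156e-01, -1.71133495e+00]), 'joint_velocities': array([ 0.00139881, -0.02633977, -0.01215148, -0.00080122, -0.00438827,
       -0.00100023]), 'joint_torque': array([-1.23429433e-01, -4.31666422e+01, -1.14130560e+01, -3.89687112e-02,
        1.24202776e-01,  8.05618274e-04]), 'position': array([ 0.58758022, -0.08972548,  0.26591462]), 'tool_rot': array([ 9.92557868e-02,  9.95061400e-01, -2.50786181e-04,  1.01824993e-03]), 'ft_force': array([0.43894555, 0.16725343, 1.31656945]), 'moment': array([-0.00834016, -0.02037055, -0.01394299]), 'grip_force': 0.0, 'grip_width': 0.00047651843358774887} 0.1822Traceback (most recent call last):
  File "m.py", line 11, in <module>
    rect(reg((H>12)&(H<26)&(S>150)&(V>110),240,165,310,200),0.018,"stop")
         ~~~^^^^^^^^^^^^^^^^^^^^^^^^^^^^^^^^^^^^^^^^^^^^^^^
  File "m.py", line 6, in reg
    n,l,st,ce=cv2.connectedComponentsWithStats(m);i=1+np.argmax(st[1:,4]);return l==i
                                                      ~~~~~~~~~^^^^^^^^^^
    return _wrapfunc(a, 'argmax', axis=axis, out=out, **kwds)
    return bound(*args, **kwds)
ValueError: attempt to get argmax of an empty sequence
```

Emit:
{"op": "step_arm", "data": {"rows": [[0.005,-0.001,-0.015,0,0,0],[0,0,-0.015,0,0,0],[0,0,-0.015,0,0,0],[0,0,-0.004,0,0,0],[0,0,-0.001,0,0,0],[0,0,-0.001,0,0,0],[0,0,-0.001,0,0,0],[0,0,-0.001,0,0,0],[0,0,0,0,0,0]]}}

```text
time: 5.03
position: [0.5919, -0.0906, 0.2119]
tool_rot: [0.099, 0.995, -0.0, 0.0]
ft_force: [0.4, -0.4, -0.6]
grip_width: 0.0007
grip_force: 0.0
```

Emit:
{"op": "step_arm", "data": {"rows": [[0,0,-0.001,0,0,0],[0,0,-0.001,0,0,0]]}}

```text
time: 5.28
position: [0.5919, -0.0906, 0.2097]
tool_rot: [0.099, 0.995, -0.0, 0.0]
ft_force: [-0.6, -0.1, -0.2]
grip_width: 0.0004
grip_force: 0.0
```

Tip is at 27.5 mm, no contact yet.

Emit:
{"op": "step_arm", "data": {"rows": [[0,0,-0.0005,0,0,0],[0,0,-0.0005,0,0,0]]}}

```text
time: 5.52
position: [0.5919, -0.0906, 0.2087]
tool_rot: [0.099, 0.995, -0.0, -0.0]
ft_force: [0.3, -0.5, 0.2]
grip_width: 0.0002
grip_force: 0.0
```

Emit:
{"op": "step_arm", "data": {"rows": [[0,0,-0.0005,0,0,0],[0,0,-0.0005,0,0,0]]}}

```text
time: 5.78
position: [0.5919, -0.0906, 0.2077]
tool_rot: [0.099, 0.995, -0.0, 0.0]
ft_force: [-0.3, -1.0, -0.2]
grip_width: 0.0004
grip_force: 0.0
```

Emit:
{"op": "step_arm", "data": {"rows": [[0,0,-0.0003,0,0,0],[0,0,-0.0002,0,0,0]]}}

```text
time: 6.02
position: [0.5919, -0.0906, 0.2075]
tool_rot: [0.099, 0.995, -0.0, 0.0]
ft_force: [-0.4, 0.3, 1.9]
grip_width: 0.0006
grip_force: 1.2
```

Emit:
{"op": "step_arm", "data": {"rows": [[0,0,-0.0002,0,0,0],[0,0,-0.0002,0,0,0],[0,0,0,0,0,0]]}}

```text
time: 6.4
position: [0.5919, -0.0906, 0.2072]
tool_rot: [0.099, 0.995, -0.0, 0.0]
ft_force: [-1.6, -0.2, 4.7]
grip_width: 0.0009
grip_force: 2.6
```

Emit:
{"op": "step_arm", "data": {"rows": [[0,0,-0.0001,0,0,0],[0,0,-0.0001,0,0,0],[0,0,0,0,0,0]]}}

```text
time: 6.78
position: [0.5919, -0.0906, 0.2072]
tool_rot: [0.099, 0.995, -0.0, 0.0]
ft_force: [-2.0, -0.1, 5.4]
grip_width: 0.0008
grip_force: 3.0
```

Emit:
{"op": "step_arm", "data": {"rows": [[0,0,-0.0003,0,0,0],[0,0,-0.0003,0,0,0],[0,0,-0.0002,0,0,0],[0,0,0,0,0,0]]}}

```text
time: 7.28
position: [0.5919, -0.0906, 0.2069]
tool_rot: [0.099, 0.995, -0.0, 0.0]
ft_force: [-1.6, 0.0, 10.3]
grip_width: 0.0003
grip_force: 4.7
```

Emit:
{"op": "step_arm", "data": {"rows": [[0,0,-0.0002,0,0,0],[0,0,-0.0002,0,0,0],[-0.002,0.0004,0,0,0,0],[-0.003,0.0006,0,0,0,0],[-0.003,0.0006,0,0,0,0]]}}

```text
time: 7.9
position: [0.5863, -0.0898, 0.207]
tool_rot: [0.1, 0.995, -0.001, 0.005]
ft_force: [3.6, -0.3, 4.8]
grip_width: 0.0006
grip_force: 2.7
```

Emit:
{"op": "step_arm", "data": {"rows": [[0,0,-0.0004,0,0,0],[0,0,-0.0004,0,0,0],[0,0,-0.0003,0,0,0],[0,0,0,0,0,0]]}}

```text
time: 8.4
position: [0.586, -0.0897, 0.2066]
tool_rot: [0.099, 0.995, -0.001, 0.004]
ft_force: [1.0, -0.1, 11.0]
grip_width: 0.0008
grip_force: 5.6
```

Emit:
{"op": "step_arm", "data": {"rows": [[0,0,-0.0004,0,0,0],[-0.002,0.0004,-0.0001,0,0,0],[-0.003,0.0006,-0.0002,0,0,0],[-0.003,0.0006,-0.0002,0,0,0]]}}

```text
time: 8.9
position: [0.5799, -0.0888, 0.2064]
tool_rot: [0.1, 0.995, -0.002, 0.008]
ft_force: [5.5, -0.5, 11.1]
grip_width: 0.0001
grip_force: 5.5
```

```bash
python3 - <<'E'
from h import *
for n in("top","side"):
    c=camera(n);a=c["pixels"][110:200,230:330] if n=="top" else c["pixels"][140:240,150:260]
    cv2.imwrite(f"pics/{n}1.png",cv2.resize(a,None,fx=4,fy=4,interpolation=cv2.INTER_CUBIC))
a=cv2.imread("pics/top1.png");b=cv2.imread("pics/side1.png");h=max(a.shape[0],b.shape[0])
o=np.zeros((h,a.shape[1]+b.shape[1],3),np.uint8);o[:a.shape[0],:a.shape[1]]=a;o[:b.shape[0],a.shape[1]:]=b
cv2.imwrite("pics/c1.png",cv2.resize(o,None,fx=.95,fy=.95))
E
```

```text
(no output)
```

View pics/c1.png

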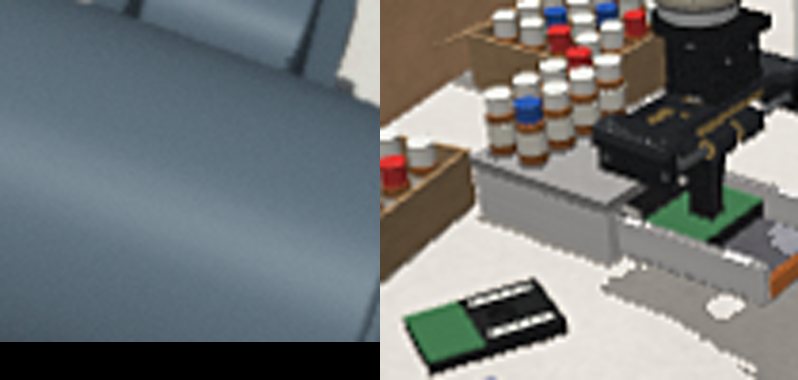

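The side view shows the closed fingers on the glass (crop about 708,215), the carrier's front edge and the stop at (785,270). I can track the drawing from here.

```bash
cat > tr.py <<'E'
from h import *
c=camera("side");H,S,V=cv2.split(cv2.cvtColor(c["pixels"],cv2.COLOR_BGR2HSV))
m=(H>50)&(H<90)&(S>80);v,u=np.nonzero(m);p=w(c,u,v,z=.0255);d=p[:,:2]-[.491,-.0696]
ex=np.array([.98,-.1975]);x=d@ex;y=d@[.1975,.98]
for lo in(-.04,-.02,0,.02):
    k=(abs(y-lo)<.008)&(x>-.03)&(x<.2);print(lo,k.sum(),"front x %.4f"%np.percentile(x[k],1) if k.sum() else "")
o=get_obs();print(o["position"],o["ft_force"],"tip bayx",(o["position"][:2]-[.491,-.0696])@ex)
E
python3 tr.py
```

```text
-0.04 22 front x 0.0636
-0.02 24 front x 0.0629
0 34 front x 0.0637
0.02 58 front x 0.0609
[ 0.57950206 -0.08867748  0.2063382 ] [ 3.11805869 -0.86420807 11.42857525] tip bayx 0.09049981989576372
```

Emit:
{"op": "step_arm", "data": {"rows": [[-0.003,0.0006,-0.0001,0,0,0],[-0.003,0.0006,-0.0001,0,0,0],[-0.003,0.0006,-0.0001,0,0,0],[-0.003,0.0006,-0.0001,0,0,0]]}}

```text
time: 9.55
position: [0.5679, -0.0865, 0.206]
tool_rot: [0.1, 0.995, -0.002, 0.008]
ft_force: [4.6, -0.8, 11.5]
grip_width: 0.0007
grip_force: 5.5
```

```bash
python3 tr.py
```

```text
-0.04 21 front x 0.0518
-0.02 28 front x 0.0486
0 35 front x 0.0494
0.02 57 front x 0.0504
[ 0.56746246 -0.08634477  0.2058832 ] [ 4.08067443 -1.00070513 11.94632583] tip bayx 0.07824030555945222
```

Emit:
{"op": "step_arm", "data": {"rows": [[-0.003,0.0006,-0.0001,0,0,0],[-0.003,0.0006,-0.0001,0,0,0],[-0.003,0.0006,-0.0001,0,0,0],[-0.003,0.0006,-0.0001,0,0,0],[-0.003,0.0006,-0.0001,0,0,0]]}}

```text
time: 10.22
position: [0.5531, -0.0836, 0.2054]
tool_rot: [0.1, 0.995, -0.002, 0.008]
ft_force: [4.0, -1.4, 11.7]
grip_width: 0.0006
grip_force: 5.8
```

Emit:
{"op": "step_arm", "data": {"rows": [[-0.003,0.0006,-0.0001,0,0,0],[-0.003,0.0006,-0.0001,0,0,0],[-0.003,0.0006,-0.0001,0,0,0],[-0.003,0.0006,-0.0001,0,0,0],[-0.003,0.0006,-0.0001,0,0,0]]}}

```text
time: 10.85
position: [0.5381, -0.0806, 0.2048]
tool_rot: [0.1, 0.995, -0.002, 0.008]
ft_force: [4.8, -1.2, 12.9]
grip_width: 0.0007
grip_force: 6.0
```

```bash
python3 tr.py
```

```text
-0.04 18 front x 0.0197
-0.02 26 front x 0.0177
0 37 front x 0.0206
0.02 59 front x 0.0194
[ 0.5376605  -0.08045339  0.20474829] [ 4.68758204 -2.66190892 12.99803571] tip bayx 0.047870839630080105
```

Emit:
{"op": "step_arm", "data": {"rows": [[-0.003,0.0006,-0.0001,0,0,0],[-0.003,0.0006,-0.0001,0,0,0],[-0.003,0.0006,-0.0001,0,0,0],[-0.003,0.0006,-0.0001,0,0,0],[-0.002,0.0004,0,0,0,0]]}}

```text
time: 11.52
position: [0.5242, -0.0778, 0.2043]
tool_rot: [0.1, 0.995, -0.002, 0.008]
ft_force: [5.1, -1.1, 12.5]
grip_width: 0.0005
grip_force: 6.1
```

Emit:
{"op": "step_arm", "data": {"rows": [[-0.001,0.0002,0,0,0,0],[-0.001,0.0002,0,0,0,0],[-0.001,0.0002,0,0,0,0]]}}

```text
time: 11.9
position: [0.5214, -0.0773, 0.2043]
tool_rot: [0.1, 0.995, -0.002, 0.008]
ft_force: [6.3, -1.6, 11.8]
grip_width: 0.0006
grip_force: 6.0
```

```bash
python3 tr.py
```

```text
-0.04 17 front x 0.0028
-0.02 27 front x 0.0004
0 37 front x 0.0009
0.02 60 front x 0.0015
[ 0.52124921 -0.07727927  0.20428226] [ 4.26270495 -0.44643394 12.53859073] tip bayx 0.031160886400945526
```

Emit:
{"op": "step_arm", "data": {"rows": [[-0.001,0.0002,0,0,0,0],[-0.001,0.0002,0,0,0,0]]}}

```text
time: 12.2
position: [0.5194, -0.0769, 0.2043]
tool_rot: [0.1, 0.995, -0.002, 0.008]
ft_force: [6.2, -1.1, 13.1]
grip_width: 0.0005
grip_force: 6.0
```

Emit:
{"op": "step_arm", "data": {"rows": [[-0.001,0.0002,0,0,0,0],[-0.001,0.0002,0,0,0,0]]}}

```text
time: 12.45
position: [0.5175, -0.0766, 0.2043]
tool_rot: [0.1, 0.995, -0.002, 0.009]
ft_force: [4.8, -1.1, 12.2]
grip_width: 0.0004
grip_force: 6.0
```

Emit:
{"op": "step_arm", "data": {"rows": [[-0.001,0.0002,0,0,0,0],[-0.001,0.0002,0,0,0,0]]}}

```text
time: 12.7
position: [0.5156, -0.0762, 0.2043]
tool_rot: [0.1, 0.995, -0.002, 0.009]
ft_force: [5.7, -0.5, 11.1]
grip_width: 0.0006
grip_force: 5.9
```

```bash
python3 tr.py
```

```text
-0.04 17 front x -0.0031
-0.02 29 front x -0.0048
0 39 front x -0.0042
0.02 60 front x -0.0036
[ 0.51544078 -0.07615945  0.20427501] [ 5.49384611 -1.59235972 11.82427941] tip bayx 0.02524745671980207
```

Emit:
{"op": "step_arm", "data": {"rows": [[-0.001,0.0002,0,0,0,0],[-0.001,0.0002,0,0,0,0]]}}

```text
time: 13.0
position: [0.5136, -0.0758, 0.2043]
tool_rot: [0.1, 0.995, -0.002, 0.009]
ft_force: [6.0, -0.4, 12.4]
grip_width: 0.0007
grip_force: 5.9
```

Emit:
{"op": "step_arm", "data": {"rows": [[-0.001,0.0002,0,0,0,0],[-0.001,0.0002,0,0,0,0]]}}

```text
time: 13.25
position: [0.5117, -0.0754, 0.2043]
tool_rot: [0.1, 0.995, -0.002, 0.009]
ft_force: [6.2, -0.5, 11.7]
grip_width: 0.0005
grip_force: 5.9
```

```bash
python3 tr.py
```

```text
-0.04 18 front x -0.0058
-0.02 27 front x -0.0066
0 34 front x -0.0068
0.02 58 front x -0.0062
[ 0.51158577 -0.07541797  0.20426494] [ 6.05925506 -1.17931851 12.23713294] tip bayx 0.02132310428507639
```

```bash
python3 - <<'E'
from h import *
c=camera("side");cv2.imwrite("pics/s2.png",cv2.resize(c["pixels"][165:235,205:300],None,fx=8,fy=8,interpolation=cv2.INTER_CUBIC))
E
```

```text
(no output)
```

View pics/s2.png

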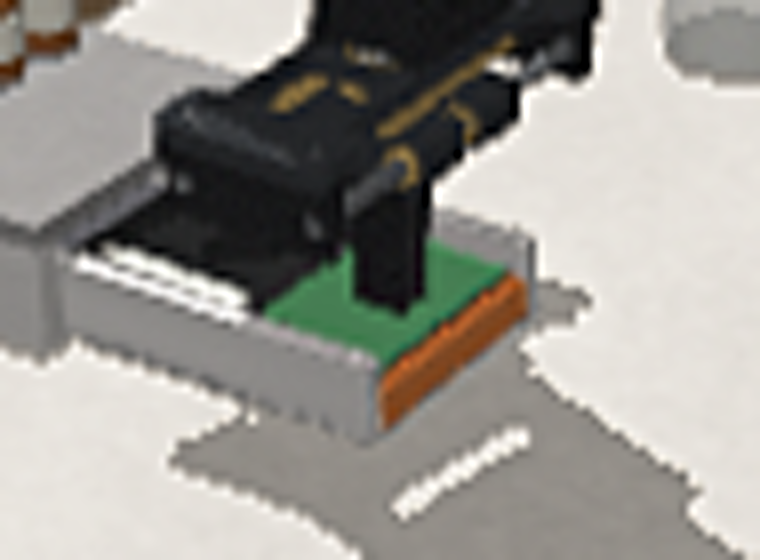

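The carrier's glass edge now meets the orange bar (crop about 450,315). One more short pull will show whether it is seated.

Emit:
{"op": "step_arm", "data": {"rows": [[-0.001,0.0002,0,0,0,0],[-0.001,0.0002,0,0,0,0],[-0.001,0.0002,0,0,0,0]]}}

```text
time: 13.72
position: [0.5091, -0.075, 0.2042]
tool_rot: [0.1, 0.995, -0.002, 0.01]
ft_force: [8.0, -0.7, 10.3]
grip_width: 0.0007
grip_force: 5.2
```

```bash
python3 tr.py
```

```text
-0.04 16 front x -0.0058
-0.02 24 front x -0.0066
0 33 front x -0.0068
0.02 58 front x -0.0062
[ 0.5089906  -0.07492994  0.20420207] [ 7.14270392 -1.40699796 10.78927495] tip bayx 0.018683450840587278
```

Emit:
{"op": "step_arm", "data": {"rows": [[0,0,0.001,0,0,0],[0,0,0.001,0,0,0],[0,0,0.002,0,0,0],[0,0,0.01,0,0,0],[0,0,0.04,0,0,0],[0,0,0.05,0,0,0],[-0.01,0.03,0.05,0,0,0],[-0.02,0.05,0,0,0,0],[-0.02,0.05,0,0,0,0],[-0.02,0.05,0,0,0,0],[-0.02,0.05,0,0,0,0],[-0.02,0.05,0,0,0,0]]}}

```text
time: 15.28
position: [0.3923, 0.2082, 0.3557]
tool_rot: [0.1, 0.995, -0.0, -0.001]
ft_force: [0.8, -0.3, 0.6]
grip_width: 0.0007
grip_force: 0.0
```

Emit:
{"op": "step_arm", "data": {"rows": [[-0.02,0.05,0,0,0,0],[-0.02,0.05,0,0,0,0],[-0.02,0.05,0,0,0,0],[-0.02,0.05,0,0,0,0],[-0.02,0.05,0,0,0,0],[0,0,0,0,0,0]], "jaw": 0.06}}

```text
time: 16.02
position: [0.2918, 0.4592, 0.3555]
tool_rot: [0.097, 0.995, 0.0, -0.0]
ft_force: [0.3, -0.0, 0.0]
grip_width: 0.0531
grip_force: 0.0
```

```bash
python3 m.py; python3 - <<'E'
from h import *
c=camera("top")
v,u=np.mgrid[125:165,140:175];v=v.ravel();u=u.ravel();p=w(c,u,v,d=c["depth"][v,u])
for lo,hi in((.06,.075),(.03,.047)):
    k=(p[:,2]>lo)&(p[:,2]<hi);q=p[k];print(lo,k.sum(),q.min(0),q.max(0),q.mean(0))
ex=np.array([.98,-.1975]);ey=np.array([.1975,.98])
P=np.array([.487,-.0688])+95*.001*ex;U=px(c,[*P,.025]);print("well px guess",U)
x,y=np.round(U).astype(int);a=c["pixels"][y-35:y+40,x-40:x+40]
s=camera("side");U=px(s,[*P,.025]);print(U);x,y=np.round(U).astype(int);b=s["pixels"][y-35:y+40,x-40:x+40]
cv2.imwrite("pics/w.png",cv2.resize(np.hstack([a,b]),None,fx=5,fy=5,interpolation=cv2.INTER_CUBIC))
E
```

```text
stop 109 mm centre/size/ang [487.4 -68.8] [95.7  7.2] 78.84 z 0.01698493678588786
  mean [ 0.4873 -0.0692] axes [[-0.980786138224848, 0.19508600940608112], [0.19508600940608112, 0.980786138224848]]
glass 182 mm centre/size/ang [547.2 -79.8] [21.  90.8] 0.27 z 0.022587223053009975
  mean [ 0.5431 -0.0696] axes [[-0.9954816051951934, 0.0949545876616895], [0.0949545876616895, 0.9954816051951934]]
bluecap 22 mm centre/size/ang [583.9 225.5] [12.9 10.2] 2.09 z 0.06430490250348708
  mean [0.5839 0.2258] axes [[0.5693981964013641, -0.822061855297321], [-0.822061855297321, -0.5693981964013641]]
top 0.64 [157.1, 144.1, 13.5, 10.8]
top 0.57 [277.7, 156.2, 42.8, 54.4]
side 0.47 [178.8, 253.3, 10.1, 28.1]
cap side 32 mm centre/size/ang [582.5 230.2] [10.7 27.2] 40.82 z 0.06328760415678747
  mean [0.5824 0.2303] axes [[-0.7674482930869141, -0.641110846451674], [-0.641110846451674, 0.7674482930869141]]
176 181 240 246
0.06 30 [0.57851876 0.22105552 0.06074026] [0.59288195 0.23566649 0.06775773] [0.58537542 0.22795481 0.06514098]
0.03 62 [0.57132176 0.21392311 0.03048505] [0.59916959 0.23931266 0.04650227] [0.58163061 0.22398535 0.04023001]
well px guess [277.41551227 147.63141596]
[235.45024252 195.47449757]
```

View pics/w.png

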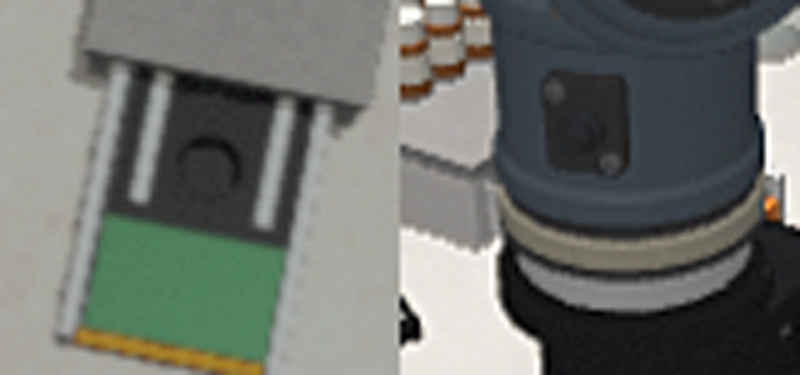

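The carrier is home and the well is visible at top pixel (278.6,146). Now I'll measure it accurately.

```bash
python3 - <<'E'
from h import *
np.set_printoptions(precision=4,suppress=True)
c=camera("top");im=c["pixels"];H,S,V=cv2.split(cv2.cvtColor(im,cv2.COLOR_BGR2HSV))
def big(m,x0,y0,x1,y1):
    k=np.zeros_like(m);k[y0:y1,x0:x1]=1;n,l,st,_=cv2.connectedComponentsWithStats((m&k).astype(np.uint8));return l==1+np.argmax(st[1:,4])
g=big((H>50)&(H<90)&(S>70),245,140,305,190);v,u=np.nonzero(g);p=w(c,u,v,z=.0235)
r=cv2.minAreaRect((p[:,:2]*1000).astype(np.float32));print(g.sum(),r,p.mean(0))
d=c["depth"][g];z=w(c,u,v,d=d);print("glass z plane",np.linalg.lstsq(np.c_[z[:,:2]-z[:,:2].mean(0),np.ones(len(z))],z[:,2],rcond=None)[0])
# rim: dark well pixels; upscaled
a=cv2.resize(V[134:158,266:292],None,fx=16,fy=16,interpolation=cv2.INTER_CUBIC)
print(V[136:157,268:290])
# depth-based well floor
D=c["depth"];v,u=np.mgrid[134:160,266:292];v=v.ravel();u=u.ravel();q=w(c,u,v,d=D[v,u])
k=(q[:,2]<.017)&(q[:,2]>0.004);print("floor",k.sum(),q[k].mean(0),q[k].min(0),q[k].max(0))
print(np.round(q[:,2].reshape(26,26)*1000)[4:22].astype(int))
E
```

```text
831 ((521.7271118164062, -77.06568908691406), (94.54280090332031, 59.689544677734375), 78.82988739013672) [ 0.5216 -0.0769  0.0235]
glass z plane [-1.1376  0.302   0.0244]
[[168 137  80  51  48  52  50  52  51  53  50  49  52  49  52  49  48  49
   51  53  49  53]
 [165 131  68  53  51  51  50  53  50  50  50  49  53  53  52  50  51  50
   53  53  49  51]
 [157 116  66  52  53  53  52  52  52  51  53  49  51  53  46  54  53  54
   51  52  52  48]
 [151 106  61  54  47  50  51  53  47  48  49  47  50  49  48  53  50  52
   52  53  52  50]
 [141  86  55  49  51  50  49  45  40  31  33  32  35  44  48  54  49  52
   50  46  54  50]
 [138  79  55  53  55  51  38  28  22  20  22  21  20  19  36  39  51  52
   51  53  53  56]
 [130  67  51  55  47  42  34  31  31  34  31  35  29  16  20  34  47  52
   53  51  53  58]
 [111  61  53  50  45  32  43  54  54  49  51  49  51  40  26  20  37  51
   53  52  53  65]
 [ 92  57  51  53  38  35  51  52  55  51  51  53  51  49  44  26  26  44
   52  54  48  69]
 [ 82  54  52  52  45  43  52  55  50  53  56  54  52  54  47  35  24  40
   51  52  53  76
[... 2844 characters left out ...]
 22   21   23   25   25]
 [  25   22   21   23   25   18   22   25   13    5   10   10    9   10
     8   10   21   28   20   26   24   24   23   26   28   22]
 [  22   25   22   21   27   24   23   26   25   23   10   10   11    9
    10   24   23   24   22   26   22   24   23   27   28   23]
 [  25   19   24   22   24   24   26   25   23   20   24   26   27   25
    26   24   24   22   27   22   27   22   25   21   27   21]
 [  25   21   24   25   26   24   22   25   22   22   21   21   23   23
    23   25   21   23   26   22   26   20   25   24   22   22]
 [  21   27   23   25   22   24   19   23   23   22   24   23   22   23
    25   25   24   23   23   20   20   27   25   21   23   22]]
```

Emit:
{"op": "step_arm", "data": {"rows": [[0.04,-0.032,0,0,0,0],[0.04,-0.032,0,0,0,0],[0.04,-0.032,0,0,0,0],[0.04,-0.032,0,0,0,0],[0.04,-0.032,0,0,0,0],[0.04,-0.032,0,0,0,0],[0.04,-0.032,-0.02,0,0,0],[0.013,-0.008,-0.04,0,0,0],[0,0,-0.03,0,0,0],[0,0,0,0,0,0],[0,0,0,0,0,0]], "jaw": 0.06}}

```text
time: 17.8
position: [0.5873, 0.2248, 0.2666]
tool_rot: [0.1, 0.995, 0.0, 0.001]
ft_force: [-0.7, -0.2, -0.1]
grip_width: 0.0598
grip_force: 0.0
```

```bash
python3 - <<'E'
from h import *
print(get_obs()["position"],get_obs()["tool_rot"])
c=camera("side");cv2.imwrite("pics/g.png",cv2.resize(c["pixels"][195:285,130:250],None,fx=6,fy=6,interpolation=cv2.INTER_CUBIC))
E
```

```text
[0.58728223 0.22479431 0.2666252 ] [9.95463313e-02 9.95032707e-01 1.88395040e-04 6.36375480e-04]
```

View pics/g.png

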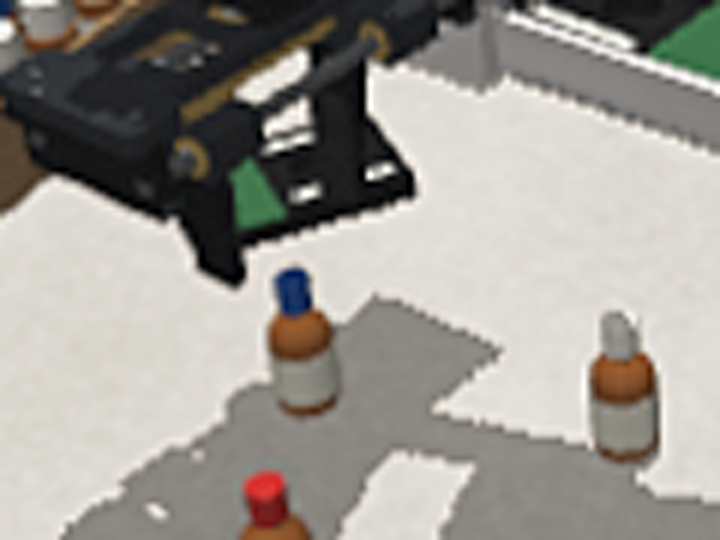

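The fingers straddle the blue-capped bottle (cap at crop 293,275), so I descend and grip its body.

Emit:
{"op": "step_arm", "data": {"rows": [[-0.002,0.002,-0.01,0,0,0],[0,0,-0.011,0,0,0],[0,0,-0.011,0,0,0],[0,0,-0.011,0,0,0],[0,0,-0.011,0,0,0],[0,0,-0.01,0,0,0],[0,0,0,0,0,0],[0,0,0,0,0,0]]}}

```text
time: 18.85
position: [0.5851, 0.227, 0.2018]
tool_rot: [0.099, 0.995, 0.0, 0.0]
ft_force: [0.1, 0.4, 0.7]
grip_width: 0.0599
grip_force: 0.0
```

Emit:
{"op": "step_arm", "data": {"rows": [[0,0,0,0,0,0],[0,0,0,0,0,0],[0,0,0,0,0,0],[0,0,0,0,0,0],[0,0,0,0,0,0],[0,0,0,0,0,0]], "jaw": 0.02, "squeeze": 10}}

```text
time: 19.6
position: [0.585, 0.227, 0.2017]
tool_rot: [0.099, 0.995, 0.0, 0.0]
ft_force: [0.3, 0.3, 1.1]
grip_width: 0.0277
grip_force: 10.0
```

Emit:
{"op": "step_arm", "data": {"rows": [[0,0,0.005,0,0,0],[0,0,0.02,0,0,0],[0,0,0.03,0,0,0],[0,0,0.02,0,0,0],[0,0,0.01,0,0,0],[0,0,0,0,0,0],[0,0,0,0,0,0]]}}

```text
time: 20.48
position: [0.5845, 0.2269, 0.2861]
tool_rot: [0.099, 0.995, -0.0, -0.001]
ft_force: [0.4, -0.5, -0.8]
grip_width: 0.0272
grip_force: 10.0
```

```bash
python3 - <<'E'
from h import *
o=get_obs();print(o["position"],o["tool_rot"],o["grip_width"])
c=camera("side");cv2.imwrite("pics/g2.png",cv2.resize(c["pixels"][170:270,130:250],None,fx=6,fy=6,interpolation=cv2.INTER_CUBIC))
P=o["position"]+[0,0,-.202];print("expected foot px, cap px",px(c,P),px(c,P+[0,0,.066]))
E
```

```text
[0.58453922 0.22686604 0.28605445] [ 9.93901328e-02  9.95048257e-01 -2.18204898e-04 -7.20696268e-04] 0.027233111027415394
expected foot px, cap px [177.34624299 234.11527883] [173.95451879 211.35803168]
```

View pics/g2.png

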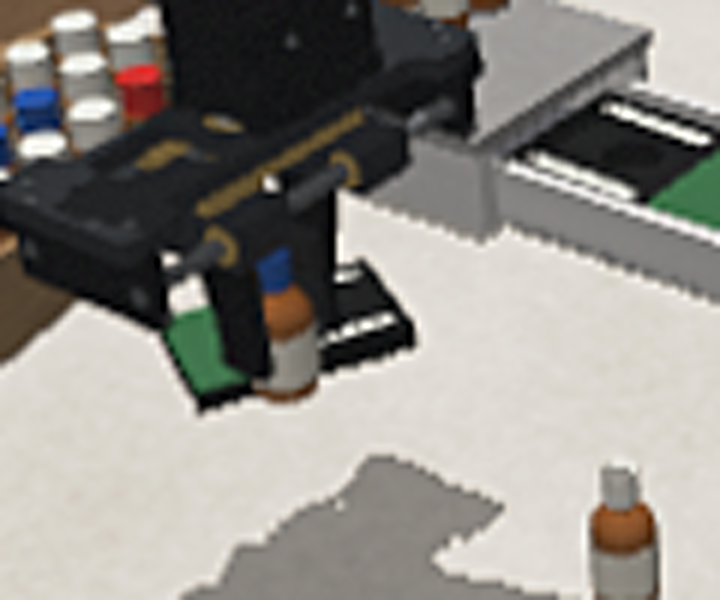

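Bottle is held upright, foot at crop (288,390). Next I carry it over the well at the same height.

Emit:
{"op": "step_arm", "data": {"rows": [[0,-0.015,0,0,0,0],[0,-0.03,0,0,0,0],[0,-0.03,0,0,0,0],[0,-0.03,0,0,0,0],[0,-0.03,0,0,0,0],[0,-0.03,0,0,0,0],[0,-0.03,0,0,0,0],[0,-0.03,0,0,0,0],[0,-0.03,0,0,0,0],[0,-0.03,0,0,0,0],[0.001,-0.02,0,0,0,0],[0,-0.011,0,0,0,0]]}}

```text
time: 22.02
position: [0.5858, -0.0905, 0.2863]
tool_rot: [0.1, 0.995, 0.0, -0.0]
ft_force: [-0.0, 0.1, -0.7]
grip_width: 0.0276
grip_force: 10.0
```

Emit:
{"op": "step_arm", "data": {"rows": [[0,0,-0.02,0,0,0],[0,0,-0.02,0,0,0],[0,0,0,0,0,0],[0,0,0,0,0,0]]}}

```text
time: 22.52
position: [0.5861, -0.0888, 0.2471]
tool_rot: [0.099, 0.995, -0.0, 0.0]
ft_force: [0.3, 0.5, -0.3]
grip_width: 0.0275
grip_force: 10.0
```

```bash
python3 - <<'E'
from h import *
o=get_obs();print(o["position"],o["tool_rot"],o["grip_width"])
c=camera("side");x,y=200,150
cv2.imwrite("pics/h.png",cv2.resize(c["pixels"][y:y+60,x:x+80],None,fx=10,fy=10,interpolation=cv2.INTER_CUBIC))
f=lambda P:np.round((px(c,P)-[x-.5,y-.5])*10)
P=o["position"]+[0,0,-.2018]
print("foot",f(P),"cap",f(P+[0,0,.066]),"well rim",f([.5856,-.0895,.025]),"glass centre",f([.5217,-.077,.0232]),"stop ends",[f([.4873+4e-3-s*.0098,-.069-s*.049,.018]) for s in(-1,1)])
for n in("side","top"):
    for r in cut_out("well",n)[:2]: print(n,r["confidence"],r["extent"])
E
```

```text
[ 0.58614836 -0.08877058  0.24705183] [ 9.90907861e-02  9.95078370e-01 -1.22525842e-05  2.29673856e-04] 0.02747866449652509
foot [341. 399.] cap [331. 212.] well rim [347. 454.] glass centre [515. 514.] stop ends [array([502., 634.]), array([683., 490.])]
side 0.98 [176.2, 227.2, 41.5, 21.4]
side 0.97 [241.1, 202.4, 50.9, 27.1]
top 0.71 [206.6, 114.0, 49.1, 46.7]
top 0.69 [277.0, 157.2, 44.8, 60.2]
```

View pics/h.png

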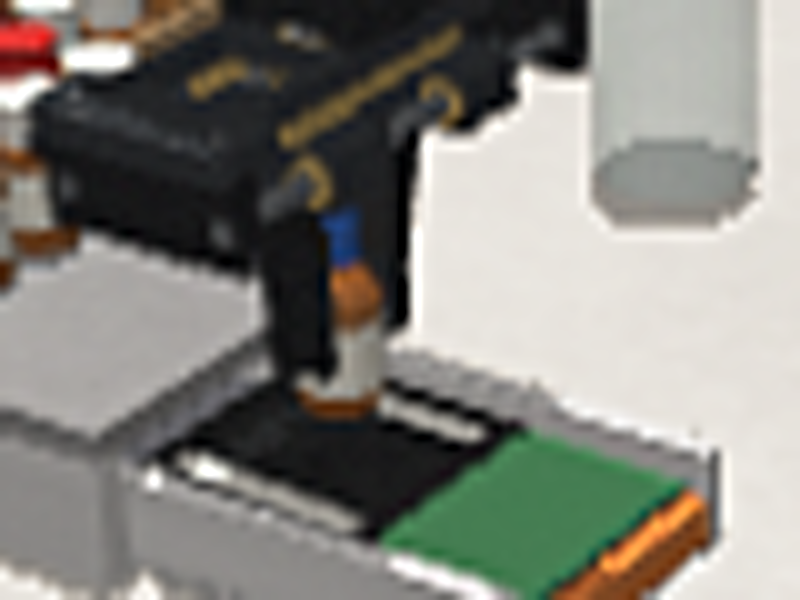

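```bash
python3 - <<'E'
from h import *
np.set_printoptions(precision=4,suppress=True)
def comps(n,z):
    c=camera(n);H,S,V=cv2.split(cv2.cvtColor(c["pixels"],cv2.COLOR_BGR2HSV))
    k,l,st,ce=cv2.connectedComponentsWithStats(((H>50)&(H<90)&(S>70)).astype(np.uint8))
    for i in range(1,k):
        if st[i,4]>150:
            v,u=np.nonzero(l==i);p=w(c,u,v,z=z);r=cv2.minAreaRect((p[:,:2]*1000).astype(np.float32));print(n,st[i],"rect",np.round(r[0],1),np.round(r[1],1),round(r[2],1));
            d=c["depth"][v,u];print("   depth mean",w(c,u,v,d=d)[d>0].mean(0), "px mean",u.mean(),v.mean())
    # orange stop
    k,l,st,ce=cv2.connectedComponentsWithStats(((H>8)&(H<26)&(S>170)&(V>90)).astype(np.uint8))
    for i in range(1,k):
        if st[i,4]>60: print("orange",st[i])
    return c
comps("top",.0235);c=comps("side",.0235)
# bottle in side: by depth near expected
H,S,V=cv2.split(cv2.cvtColor(c["pixels"],cv2.COLOR_BGR2HSV))
b=np.zeros_like(H,bool);b[165:195,225:242]=1
m=b&(S>60)&(V>60)&((H>100)&(H<125)|(H<20));v,u=np.nonzero(m);print("bottle px u",[(r,u[v==r].min(),u[v==r].max()) for r in sorted(set(v))])
P=get_obs()["position"]+[0,0,-.2018]
for hh in(0,.041,.05,.066):print(hh,px(c,P+[0,0,hh]))
print("white px pred (top .444,.1983)",px(c,[.444,.1983,.03]))
E
```

```text
top [186  91  26  23 315] rect [698.1 120. ] [41.9 59.9] 52.1
   depth mean [0.6938 0.1156 0.0469] px mean 199.15555555555557 102.85079365079365
side [238 193  30  17 279] rect [518.2 -79.6] [80.8 67.2] 77.9
   depth mean [ 0.5185 -0.0823  0.0215] px mean 252.54121863799284 200.85663082437276
side [157 220  21  16 224] rect [685.7 139.6] [45.5 68.1] 51.3
   depth mean [0.6967 0.1262 0.0114] px mean 166.67857142857142 227.21428571428572
side [ 286  288   62   59 2242] rect [215.6 293.8] [ 87.  141.4] 35.0
   depth mean [0.2127 0.3007 0.0261] px mean 316.11953612845673 316.8693131132917
orange [253 199  18  19 112]
bottle px u [(np.int64(165), np.int64(229), np.int64(230)), (np.int64(171), np.int64(232), np.int64(235)), (np.int64(172), np.int64(232), np.int64(235)), (np.int64(173), np.int64(233), np.int64(235)), (np.int64(174), np.int64(233), np.int64(235)), (np.int64(175), np.int64(233), np.int64(235)), (np.int64(176), np.int64(233), np.int64(236)), (np.int64(177), np.int64(233), np.int64(236)), (np.int64(178), np.int64(233), np.int64(237)), (np.int64(179), np.int64(233), np.int64(237)), (np.int64(180), np.int64(233), np.int64(237)), (np.int64(181), np.int64(233), np.int64(237)), (np.int64(182), np.int64(233), np.int64(236)), (np.int64(189), np.int64(230), np.int64(237)), (np.int64(190), np.int64(231), np.int64(237)), (np.int64(191), np.int64(232), np.int64(234))]
0 [233.6163 189.2841]
0.041 [232.9802 177.7574]
0.05 [232.8379 175.1749]
0.066 [232.5825 170.5363]
white px pred (top .444,.1983) [235.0792 258.0527]
```

Relative camera offsets at the bottle and the carrier agree to about 1 mm, so the bottle is centred over the well. I'll lower it with force checks.

Emit:
{"op": "step_arm", "data": {"rows": [[-0.0005,-0.0005,-0.005,0,0,0],[0,0,-0.005,0,0,0],[0,0,-0.005,0,0,0],[0,0,-0.002,0,0,0],[0,0,-0.001,0,0,0],[0,0,0,0,0,0]]}}

```text
time: 23.52
position: [0.5855, -0.0895, 0.2286]
tool_rot: [0.099, 0.995, -0.0, -0.0]
ft_force: [-0.2, 0.3, -0.5]
grip_width: 0.0277
grip_force: 10.0
```

Emit:
{"op": "step_arm", "data": {"rows": [[0,0,-0.001,0,0,0],[0,0,-0.001,0,0,0],[0,0,-0.001,0,0,0],[0,0,0,0,0,0]]}}

```text
time: 24.02
position: [0.5854, -0.0895, 0.2256]
tool_rot: [0.099, 0.995, 0.0, -0.0]
ft_force: [0.4, 0.7, -0.3]
grip_width: 0.0277
grip_force: 10.0
```

Emit:
{"op": "step_arm", "data": {"rows": [[0,0,-0.001,0,0,0],[0,0,-0.001,0,0,0],[0,0,0,0,0,0]]}}

```text
time: 24.4
position: [0.5854, -0.0895, 0.2235]
tool_rot: [0.099, 0.995, 0.0, -0.0]
ft_force: [0.2, -0.4, -0.0]
grip_width: 0.0274
grip_force: 10.0
```

Emit:
{"op": "step_arm", "data": {"rows": [[0,0,-0.001,0,0,0],[0,0,-0.001,0,0,0],[0,0,-0.001,0,0,0],[0,0,0,0,0,0]]}}

```text
time: 24.9
position: [0.5854, -0.0895, 0.2205]
tool_rot: [0.099, 0.995, 0.0, -0.0]
ft_force: [-1.0, 0.9, -0.1]
grip_width: 0.0278
grip_force: 10.0
```

Emit:
{"op": "step_arm", "data": {"rows": [[0,0,-0.001,0,0,0],[0,0,-0.001,0,0,0],[0,0,-0.001,0,0,0],[0,0,-0.001,0,0,0],[0,0,0,0,0,0]]}}

```text
time: 25.52
position: [0.5854, -0.0895, 0.2165]
tool_rot: [0.099, 0.995, 0.0, -0.0]
ft_force: [0.6, 0.4, -0.5]
grip_width: 0.0277
grip_force: 10.0
```

Emit:
{"op": "step_arm", "data": {"rows": [[0,0,-0.001,0,0,0],[0,0,-0.001,0,0,0],[0,0,0,0,0,0]]}}

```text
time: 25.9
position: [0.5854, -0.0895, 0.2146]
tool_rot: [0.099, 0.995, 0.0, -0.0]
ft_force: [-0.1, -0.1, -0.3]
grip_width: 0.0278
grip_force: 10.0
```

Foot is at 13 mm, well inside the well.

Emit:
{"op": "step_arm", "data": {"rows": [[0,0,-0.001,0,0,0],[0,0,-0.001,0,0,0],[0,0,0,0,0,0]]}}

```text
time: 26.28
position: [0.5854, -0.0895, 0.2125]
tool_rot: [0.099, 0.995, 0.0, -0.0]
ft_force: [0.1, 0.0, 0.3]
grip_width: 0.0278
grip_force: 10.0
```

Emit:
{"op": "step_arm", "data": {"rows": [[0,0,-0.0005,0,0,0],[0,0,-0.0005,0,0,0],[0,0,0,0,0,0]]}}

```text
time: 26.65
position: [0.5854, -0.0895, 0.2121]
tool_rot: [0.099, 0.995, -0.0, 0.0]
ft_force: [-1.2, 0.8, 3.8]
grip_width: 0.0278
grip_force: 10.0
```

Emit:
{"op": "step_arm", "data": {"rows": [[0,0,0,0,0,0],[0,0,0,0,0,0],[0,0,0,0,0,0],[0,0,0,0,0,0]], "jaw": 0.045}}

```text
time: 27.15
position: [0.5854, -0.0895, 0.2115]
tool_rot: [0.099, 0.995, 0.0, -0.0]
ft_force: [-0.1, 0.7, 0.7]
grip_width: 0.0445
grip_force: 0.0
```

Emit:
{"op": "step_arm", "data": {"rows": [[0,0,0.003,0,0,0],[0,0,0.01,0,0,0],[0,0,0.02,0,0,0],[0,0,0.03,0,0,0],[0,0,0.04,0,0,0],[0,0,0.04,0,0,0],[-0.02,0.05,0,0,0,0],[-0.02,0.05,0,0,0,0],[-0.02,0.05,0,0,0,0],[-0.02,0.05,0,0,0,0],[-0.02,0.05,0,0,0,0],[-0.02,0.05,0,0,0,0]]}}

```text
time: 28.65
position: [0.4646, 0.2119, 0.3556]
tool_rot: [0.099, 0.995, 0.0, 0.001]
ft_force: [0.3, -0.6, -0.3]
grip_width: 0.0449
grip_force: 0.0
```

Emit:
{"op": "step_arm", "data": {"rows": [[-0.02,0.05,0,0,0,0],[-0.02,0.05,0,0,0,0],[-0.02,0.05,0,0,0,0],[0,0,0,0,0,0],[0,0,0,0,0,0]]}}

```text
time: 29.28
position: [0.4053, 0.3602, 0.355]
tool_rot: [0.099, 0.995, -0.0, 0.0]
ft_force: [0.5, 0.1, -0.1]
grip_width: 0.0453
grip_force: 0.0
```

```bash
python3 - <<'E'
from h import *
c=camera("top");D=c["depth"];v,u=np.mgrid[125:165,255:300];v=v.ravel();u=u.ravel();q=w(c,u,v,d=D[v,u])
k=(q[:,2]>.07)&(q[:,2]<.1)&(abs(q[:,0]-.585)<.02)&(abs(q[:,1]+.09)<.02);print("cap",k.sum(),q[k].mean(0),q[k,2].max())
s=camera("side")
a=c["pixels"][115:190,240:310];b=s["pixels"][150:225,200:270]
cv2.imwrite("pics/end.png",cv2.resize(np.hstack([a,b]),None,fx=5.5,fy=5.5,interpolation=cv2.INTER_CUBIC))
E
```

```text
cap 28 [ 0.58297612 -0.08748288  0.07466159] 0.07921034583023046
```

View pics/end.png

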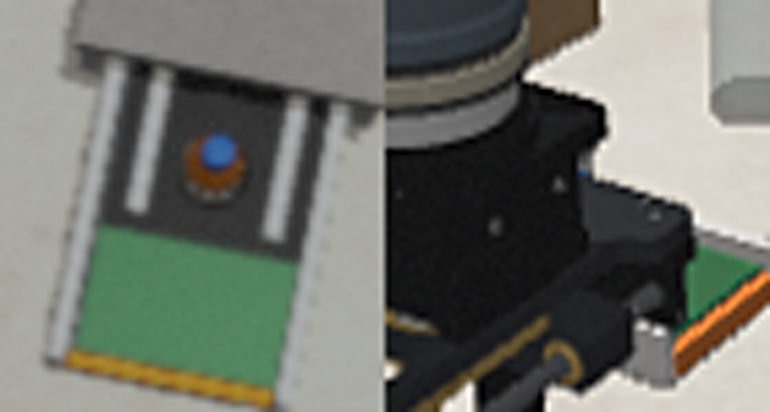

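The top view shows the bottle upright in the well (crop 215,160), cap top about 76 mm high, and the carrier against the orange stop. The arm is clear of everything.

```bash
python3 -c "from rig import hand_in;print(hand_in())"
```

```text
the job is handed in; nothing more can be done
None
```

The carrier was drawn against the orange stop and the blue-capped bottle stands released in its well; the job is handed in, but the hand-in returned no verdict.

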